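# Test both ends of a power module in a sloping test stand

## Task

Test the module at both ends in the sloping test stand. Lay it flat on the sloping bed between the side cheeks with its narrow nose downhill, push it down the slope until the sprung brass bar is at least half way in, and keep it there for half a second; then turn it end for end and do the same with its plain end. Leave it lying flat in the stand with the plain end against the bar, let go of it, and leave the other things on the bench where they are.

Things in the scene. Friction and masses are not known exactly. Their poses are not given: they have to be found in the camera images.
- module: workpiece, 0.3 to 0.5 kg: a black flat case 110 x 80 x 18 mm (its x, y, z) with a finned heat sink on top, a nose at the +x end and a plain -x end. Origin: centre of the case's underside. A low grey terminal strip (10 x 60 mm) on top beside the plain end reaches 28 mm above the underside. Starts flat on the bench, upright, any heading, left or right of the middle, opposite the stand
- grip (a point): centre of the module's aluminium heat sink, 34 mm above the underside over the origin: the place to grip, across its two long sides. The heat sink is 50 mm long (module x), 36 mm wide (module y), and stands from 18 to 50 mm above the underside
- nose_tip (a point): middle of the end face of the module's black nose, 70 mm from the origin along its +x, 8 mm above the underside. The nose is 40 mm wide, 12 mm high (2 to 14 mm above the underside) and sticks out 15 mm
- plain_end (a point): middle of the plain flat end face: 55 mm from the module's origin along its -x, 8 mm above the underside
- stand: the test stand, fixed to the bench: a steel foot 190 x 130 mm carrying the sloping bed, about 130 mm high in all. Origin on the bench below the bed's middle. It faces the robot (-x) and is turned by up to 0.3 rad, left or right of the middle
- bed: the stand's aluminium bed, sloping 30 degrees. x axis up the slope, y across, z square out of the bed, leaning to the robot. Origin: on the bed's surface, mid-width, at the line of the resting bar's upper face, 45 mm above the bench. Surface from x = -35 to 150 mm. Side cheeks all along: 12 mm high, 90 mm apart inside, 106 outside. A steel bracket 30 mm high closes the low end (x = -33 to -29 mm)
- bar (a joint): sprung brass bar across the bed's low end: 84 mm wide, 10 thick along the slope, from 1.5 to 23.5 mm above the bed. 0 = at rest, upper face at the bed's x = 0; grows (m) as it is pushed down the slope (bed -x), stop at 0.012. Spring 4 N to start, 5.5 half way, 7 at the stop; comes back by itself. The module's weight does not push it in
- screwdriver: screwdriver lying on the bench near the middle, about 0.2 m long. Bystander
- reel: grey reel standing on its flange, 64 mm across, 40 mm high, beyond the task's things. Bystander
- bottle: small white bottle, 56 mm across, 120 mm high, on the left side. Bystander
- heatsink: spare finned aluminium heat sink without a base, 80 x 60 x 30 mm, on the right side. Bystander
- pack: blue battery pack, 100 x 62 x 22 mm, on the right side. Bystander
Mind the look-alikes: they are no part of the job. Leave any pink look-alike of the module alone.

How it is judged:
By the outcome, as a careful person would: the job done as asked, in the order asked, and still so for the second after the job is handed in, with the robot touching nothing.
It also fails if it takes over 61 s, if anything falls off the work surface, if the arm or the gripper's body presses on something with over 40 N, if the wrist force passes 120 N, or if a joint passes its speed limit or range.

## Robot

A 7-joint arm with a two-finger parallel gripper is mounted at the origin on the work surface. World frame = base frame: x ahead of the robot, y to its left, z up, the work surface at z = 0. Lengths are in m, angles in rad, forces in N, time in s.
With the tool pointing down it reaches from about 0.4 to 0.85 m from the base axis. Payload 4.5 kg.
Tool frame: the origin (TCP) lies at the very end of the fingers, on their centre line; the grasp point (between the pads) lies 19 mm behind it; z points along the fingers, y is the line along which they close (so a half turn about z gives the same grasp; the last joint's range is limited). The gripper opens to 85 mm and grips with 20 to 120 N. Pads are 22 mm wide; open, the fingers measure 114 mm over their backs; the gripper's body (76 mm by 85 mm) begins 54 mm behind the grasp point. The pads swing forward as they close: fully open they stand 13 mm farther back than shut.
Start: joints at [-1.105, 0.689, -0.195, 1.565, 0.157, 0.902, -0.215], TCP at [0.262, 0.568, 0.231] pointing down, gripper open.
Joint ranges: [-3.01, 3.01], [-0.46, 2.08], [-1.47, 1.51], [0.13, 2.56], [-1, 4.14], [0.04, 2.09], [-2.66, 2.66]. Speed limits (rad/s): [2.57, 2.57, 3.14, 3.14, 3.14, 3.14, 3.14].

## Interface

Orientations are given as a unit quaternion [x, y, z, w].
In Python, from bench import robot gives the robot as it stands.
- The arm moves only by the tool arm_command, never from a script. Its argument "increments" is a list of rows, each a list of 7 numbers: the shift along the world's x, y, z in m, then the turn, a rotation vector about the world's x, y, z in degrees, then the closure in counts, from 0 (fully open) to 255 (shut). A call has 1 to 12 rows; each row shifts and turns the commanded pose from where the row before left it; what a row does not reach is not made up. A row lasts 1/12 s, in which the tool goes at most 41.7 mm and 7.16 degrees, less where a joint would pass 70% of its speed; a pose out of reach is approached as far as the arm can. A call is refused whole if a number of a shift passes 0.0417 or a number of a turn 7.16, either way. A call with a gripper value outside its range is refused whole. The fingers move at their own pace and stop on an object; "grip_force" is the grip in N (left out, the last holds). Time passes only in rows, so rows that do not move let the fingers close. It gives the time, the measured TCP pose, the force, the opening and the grip force at its end, in the units of the state.
- robot.sense(): the state, without advancing time (a new reading comes with each control period).
- robot.capture(name): name is "side" or "top" or "wrist"; returns a dict with "pixels" (400x640x3 uint8, red, green, blue), "z_map" (400x640 float32, m along the optical axis (not along the pixel's ray), 0 where there is no reading), "camera_matrix" (3x3 intrinsics, pixels), "position" and "orientation" of the camera in the world. Camera axes: x right, y down, z forward; pixel columns grow to the right and rows downward; lengths in m; the calibration is good to about 2 mm. A picture is of the moment at which its call begins.
- robot.finish_job(): hands the job in; it is judged then, once.
The state is a dict: "time": time; "joints": joint angles; "dq": joint speeds; "tau": joint torques, N m; "ee_pos": TCP position; "tool_rot": TCP orientation; "ft_force": force on the tool from outside, world axes, zero at the start; "torque": the same for the moment, N m; "grip_width": finger opening in m; "grip_force": force on a finger pad.
Only numpy, scipy, OpenCV 4.12 (cv2) and the standard library are available. Lean on these libraries where they do the work, as an engineer would, in place of code of your own. Each camera call takes 0.05 s, during which the arm holds its last target. There are 200 camera calls.

## Working session

There is one attempt and no reset: what is moved stays moved. The work goes in short steps, Python scripts to look and compute and a tool call to move; the robot and the scene stay as the last step left them, time stands still between calls to the robot, and variables do not carry over. Pictures are saved under pics/ and viewed, at most 10 in all, crops included, and the job is handed in when it is done.

Besides the shell and the picture viewer there is one more tool, called after ">>>" as name(argument=value, ...), one argument or row to a line, values as JSON. arm_command: Moves the arm, as the interface text tells. Its arguments: {"type":"object","properties":{"increments":{"type":"array","items":{"type":"array","items":{"type":"number"}}},"grip_force":{"type":"number"}},"required":["increments"]}

```bash
mkdir -p pics; ls; cat > h.py <<'E'
import numpy as np, cv2
from scipy.spatial.transform import Rotation as R
from bench import robot
def cap(n):
    d=robot.capture(n); d['n']=n; return d
def cloud(d):
    K=np.array(d['camera_matrix']); z=d['z_map']; v,u=np.mgrid[0:z.shape[0],0:z.shape[1]]
    p=np.stack([(u-K[0,2])/K[0,0]*z,(v-K[1,2])/K[1,1]*z,z],-1)
    o=np.array(d['orientation'])
    M=R.from_quat(o).as_matrix() if o.size==4 else o.reshape(3,3)
    w=p@M.T+np.array(d['position']); w[z==0]=np.nan
    return w
def save(d,f): cv2.imwrite('pics/'+f,cv2.cvtColor(d['pixels'],cv2.COLOR_RGB2BGR))
E
python3 - <<'E'
from h import *
s=robot.sense();print(s['time'],s['ee_pos'],s['tool_rot'],s['grip_width'])
ims=[]
for n in('top','side'):
    d=cap(n);save(d,n+'0.png');np.save(n+'0.npy',cloud(d));print(n,d['position'],d['orientation'],d['camera_matrix'])
E
```

```text
pics
0.0 [0.26133143 0.56702525 0.23045944] [ 2.14182723e-01  9.76793166e-01 -9.23506671e-04 -1.38295873e-04] 0.08502460383238739
top [ 0.29605457 -0.00543159  1.40361601] [-0.68568926  0.72064939 -0.07227147  0.07260535] [[448.47081995   0.         324.09813438]
 [  0.         448.47081995 202.15635427]
 [  0.           0.           1.        ]]
side [-0.00853435 -0.70753614  1.16807081] [ 0.88570418 -0.32272797  0.12036197 -0.31126799] [[397.39126094   0.         314.59651971]
 [  0.         397.39126094 205.98462885]
 [  0.           0.           1.        ]]
```

View pics/top0.png

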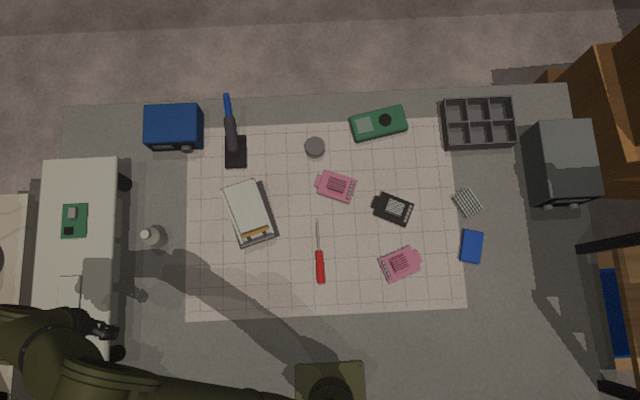

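View pics/side0.png

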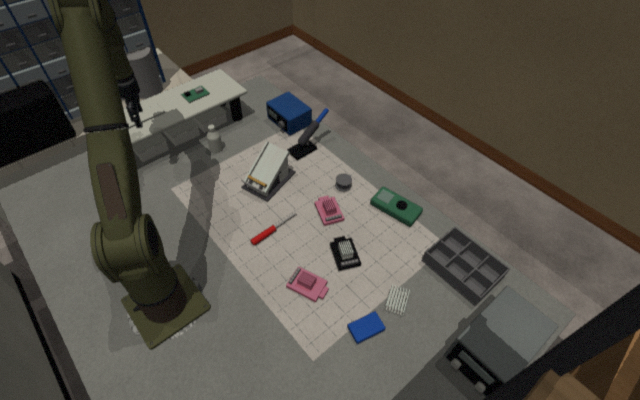

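Top view: the black module is at (393,208). Look-alikes are the pink ones at (336,186) and (400,263), the spare heat sink at (466,202) and the blue pack at (471,246). I choose the black one at (393,208). The stand is at (248,212) with its low end (brass) at (257,236). The screwdriver is at (320,260).

```bash
python3 - <<'E'
from h import *
im=cv2.imread('pics/top0.png');w=np.load('top0.npy')
a=cv2.resize(im[180:240,360:430],None,fx=6,fy=6,interpolation=cv2.INTER_CUBIC)
b=cv2.resize(im[170:255,210:285],None,fx=4.5,fy=4.5,interpolation=cv2.INTER_CUBIC)
h=max(a.shape[0],b.shape[0]);pad=lambda x:cv2.copyMakeBorder(x,0,h-x.shape[0],0,0,0)
cv2.imwrite('pics/crop1.png',np.hstack([pad(a),pad(b)]))
print('bench z',np.nanmedian(w[240:260,340:370,2]))
def reg(x0,x1,y0,y1):
    m=np.zeros(w.shape[:2],bool);m[y0:y1,x0:x1]=1;return m
m=reg(360,430,182,236)
for lo,hi in((.012,.024),(.04,.06),(.012,.06)):
    k=m&(w[...,2]>lo)&(w[...,2]<hi);p=w[k]
    r=cv2.minAreaRect(p[:,:2].astype(np.float32)*1000)
    print(lo,hi,k.sum(),np.median(p,0),r)
# stand: plane of bed
m=reg(210,285,170,255);k=m&(w[...,2]>.006)
hsv=cv2.cvtColor(im,cv2.COLOR_BGR2HSV)
p=w[k];print('stand',p.min(0),p.max(0))
r=cv2.minAreaRect(w[k][:,:2].astype(np.float32)*1000);print(r,cv2.boxPoints(r))
for v in range(172,254,6): print(v,[ (round(float(w[v,u,2])*1000)) for u in range(214,284,5)])
E
```

```text
bench z -0.00010366738587375135
0.012 0.024 609 [ 0.55309318 -0.21443678  0.01720469] ((555.1339721679688, -223.09576416015625), (124.75445556640625, 80.43756866455078), 64.11111450195312)
0.04 0.06 160 [ 0.55158757 -0.2306984   0.04795722] ((552.3438110351562, -229.78890991210938), (49.22943878173828, 37.71058654785156), 64.83332824707031)
0.012 0.06 892 [ 0.55004208 -0.22553586  0.01919441] ((555.1339721679688, -223.09576416015625), (124.75445556640625, 80.43756866455078), 64.11111450195312)
stand [0.4292802  0.11405569 0.00600507] [0.70421518 0.34790506 0.13198917]
((569.67333984375, 232.5914764404297), (232.1871795654297, 271.010498046875), 87.2774887084961) [[428.80673  123.065285]
 [699.5113   110.19257 ]
 [710.5399   342.11768 ]
 [439.8354   354.9904  ]]
172 [2, 0, 5, 3, 5, -2, -1, 0, 2, -2, 1, -1, -2, 1]
178 [-2, 1, -1, -1, 2, -3, 2, -3, 117, -1, 2, -2, 6, 1]
184 [0, 0, -2, 0, 3, 119, 116, 112, 121, 8, -3, -9, 0, 1]
190 [0, -1, 115, 116, 108, 112, 106, 106, 102, 40, 9, 1, 0, -1]
196 [3, 3, 118, 103, 100, 101, 100, 97, 93, 105, 1, 6, -2, 3]
202 [2, 1, -1, 100, 90, 92, 90, 84, 90, 81, 5, -1, -2, 4]Traceback (most recent call last):
  File "<stdin>", line 20, in <module>
ValueError: cannot convert float NaN to integer
```

View pics/crop1.png

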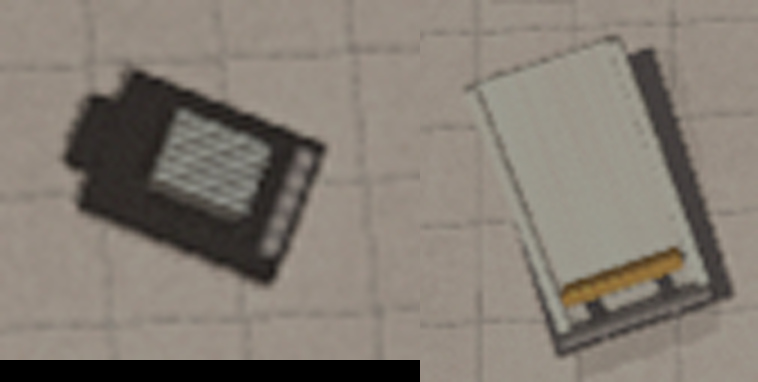

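The crop shows the black module: its nose is at crop (80,130), which points image-left, and the grey terminal strip is at (290,200), the plain end. On the stand, the brass bar is at crop (622,277) and the bracket is at (635,320), the low end.

```bash
python3 - <<'E'
from h import *
from scipy.optimize import least_squares
im=cv2.imread('pics/top0.png');w=np.load('top0.npy')
hsv=cv2.cvtColor(im,cv2.COLOR_BGR2HSV)
# dark module
g=np.zeros((400,640),np.uint8)
m=(hsv[...,2]<70);k=np.zeros_like(m);k[180:236,365:420]=m[180:236,365:420]
print('dark',k.sum())
pb=np.float32(np.argwhere(k)[:,::-1]);print(cv2.minAreaRect(pb))
# bed interior poly in px
cx=lambda q:[(x-420)/4.5+210 for x in [q[0]]][0]
poly=np.int32([[210+(x-420)/4.5,170+y/4.5] for x,y in[(500,105),(605,65),(675,235),(570,270)]])
g=np.zeros((400,640),np.uint8);cv2.fillPoly(g,[poly],1)
p=w[(g>0)&~np.isnan(w[...,2])];p=p[p[:,2]>.04]
f=lambda q:q[0]*p[:,0]+q[1]*p[:,1]+q[2]-p[:,2]
q=least_squares(f,[.5,0,0],loss='soft_l1',f_scale=.002).x
print('plane',q,'slope',np.degrees(np.arctan(np.hypot(*q[:2]))),'yaw',np.degrees(np.arctan2(q[1],q[0])),'rms',f(q).std(),len(p))
# brass
b=(hsv[...,0]>12)&(hsv[...,0]<28)&(hsv[...,1]>100);k=np.zeros_like(b);k[220:245,235:270]=b[220:245,235:270]
pb=np.float32(np.argwhere(k)[:,::-1]);r=cv2.minAreaRect(pb);print('brass',r,cv2.boxPoints(r).tolist(),np.nanmedian(w[k],0))
E
```

```text
dark 608
((390.8103332519531, 208.22413635253906), (39.55310821533203, 24.69748306274414), 21.801410675048828)
plane [ 0.5482603   0.16364301 -0.26731316] slope 29.77651345472982 yaw 16.619146515430682 rms 0.0031895329968120814 1070
brass ((254.14840698242188, 231.42665100097656), (5.009939670562744, 27.84212303161621), 70.82099914550781) [[240.1770782470703, 233.63406372070312], [266.473876953125, 224.48736572265625], [268.1197509765625, 229.21923828125], [241.82293701171875, 238.36593627929688]] [0.49658614 0.20209076 0.06091764]
```

>>> arm_command(
  increments=[
    [0.02,-0.03,0.02,0,0,-6,0],
    [0.02,-0.03,0.02,0,0,-6,0],
    [0.02,-0.03,0.02,0,0,-6,0],
    [0.02,-0.03,0.02,0,0,-6,0],
    [0.02,-0.03,0.02,0,0,-6,0],
    [0.02,-0.03,0.02,0,0,-6,0],
    [0.02,-0.03,0.01,0,0,-6,0],
    [0.02,-0.03,0.01,0,0,-6,0],
    [0.02,-0.03,0.01,0,0,-6,0],
    [0.02,-0.03,0,0,0,-6,0],
    [0,-0.03,0,0,0,-6,0],
    [0,-0.03,0,0,0,-6,0],
  ],
)

```text
time: 1.1
ee_pos: [0.4622, 0.2056, 0.381]
tool_rot: [0.75, 0.662, -0.0, 0.0]
ft_force: [0.1, 0.7, 0.2]
grip_width: 0.0856
grip_force: 0.0
```

```bash
python3 - <<'E'
from h import *
d=cap('wrist');save(d,'w1.png');w=cloud(d);np.save('w1.npy',w)
s=robot.sense();print(s['time'],s['ee_pos'],s['tool_rot'],s['joints'],s['ft_force'],d['position'],d['orientation'])
E
```

```text
1.15 [0.462128   0.19778964 0.3812182 ] [ 0.75413371  0.65671328 -0.00233288  0.0021361 ] [-0.61785143  0.35940615  0.17432657  1.70402407 -0.06292471  1.08738298
 -0.56286615] [-0.55469017 -5.82621507  0.05585805] [0.47190386 0.28860523 0.5229426 ] [ 0.9844608  -0.06140976 -0.01012996  0.16420462]
```

View pics/w1.png

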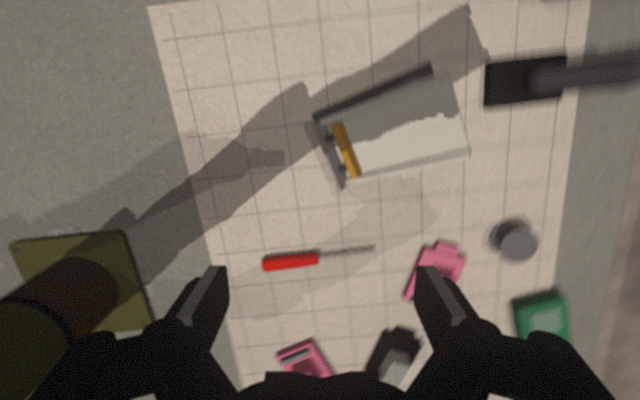

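Wrist view: the stand is at (390,130) with the brass bar at (346,150) and its low end to the left. The black module is at the lower edge, (393,350).

```bash
cat > bed.py <<'E'
from h import *
def bedframe(yaw,x0,y0,z0=.045,s=np.radians(30)):
    ex=np.array([np.cos(s)*np.cos(yaw),np.cos(s)*np.sin(yaw),np.sin(s)]);ey=np.array([-np.sin(yaw),np.cos(yaw),0])
    return np.stack([ex,ey,np.cross(ex,ey)],1),np.array([x0,y0,z0])
E
python3 - <<'E'
from bed import *
from scipy.optimize import least_squares
im=cv2.imread('pics/w1.png');w=np.load('w1.npy');hsv=cv2.cvtColor(im,cv2.COLOR_BGR2HSV)
print('bench',np.nanmedian(w[200:240,250:300,2]))
g=np.zeros((400,640),np.uint8);cv2.fillPoly(g,[np.int32([[355,130],[440,95],[458,145],[370,165]])],1)
p=w[(g>0)&~np.isnan(w[...,2])]
f=lambda q:q[0]*p[:,0]+q[1]*p[:,1]+q[2]-p[:,2]
q=least_squares(f,[.5,0,0],loss='soft_l1',f_scale=.002).x
yaw=np.arctan2(q[1],q[0]);print('plane',q,'slope',np.degrees(np.arctan(np.hypot(*q[:2]))),'yaw',np.degrees(yaw),'rms',f(q).std(),len(p))
t=np.load('top0.npy');tim=cv2.cvtColor(cv2.imread('pics/top0.png'),cv2.COLOR_BGR2HSV)
def br(h,box):
    b=(h[...,0]>12)&(h[...,0]<28)&(h[...,1]>100);k=np.zeros_like(b);x0,x1,y0,y1=box;k[y0:y1,x0:x1]=b[y0:y1,x0:x1];return k
for n,ww,k in(('w',w,br(hsv,(325,365,115,185))),('t',t,br(tim,(235,270,220,245)))):
    for Y in (16.6,yaw*180/np.pi):
        Y=np.radians(Y)
        b=ww[k];b=b[~np.isnan(b[:,2])]
        B,_=bedframe(Y,0,0)
        c=b@B; print(n,len(b),np.degrees(Y),'bar in bed axes pct', np.percentile(c,[1,5,25,50,75,95,99],axis=0).round(4).tolist())
    # line direction of bar
    xy=b[:,:2];u=np.linalg.svd(xy-xy.mean(0))[2][0];print('bar dir yaw',np.degrees(np.arctan2(u[1],u[0]))%180-90)
# stand outline in each cloud: bed edges in bed frame
for n,ww in(('w',w),('t',t)):
    B,_=bedframe(np.radians(16.6),0,0)
    P=ww.reshape(-1,3);P=P[~np.isnan(P[:,2])];P=P[(P[:,2]>.05)&(P[:,2]<.135)&(P[:,0]>.45)&(P[:,0]<.72)&(P[:,1]>.12)&(P[:,1]<.35)]
    c=P@B;print(n,len(P),np.percentile(c,[0.5,2,50,98,99.5],axis=0).round(4).tolist())
    z=np.median(c[:,2]);print('bed n',z)
E
```

```text
bench 0.00016665597429521561
plane [ 0.55345601  0.16427181 -0.27118159] slope 29.998714010389616 yaw 16.531465445352254 rms 0.0009183598651999398 4251
w 688 16.6 bar in bed axes pct [[0.4713, 0.0094, -0.2351], [0.4801, 0.0154, -0.2275], [0.4898, 0.0328, -0.2196], [0.4948, 0.0542, -0.2129], [0.4959, 0.0742, -0.2115], [0.4964, 0.0889, -0.2106], [0.4968, 0.0923, -0.2101]]
w 688 16.53146544535225 bar in bed axes pct [[0.4713, 0.01, -0.2351], [0.4801, 0.016, -0.2274], [0.4898, 0.0334, -0.2196], [0.4947, 0.0549, -0.2128], [0.4959, 0.0749, -0.2115], [0.4964, 0.0896, -0.2105], [0.4967, 0.0929, -0.2101]]
bar dir yaw 14.846945248697509
t 130 16.6 bar in bed axes pct [[0.4863, 0.0128, -0.2343], [0.4872, 0.0159, -0.2303], [0.4899, 0.0313, -0.2198], [0.4929, 0.052, -0.2132], [0.4945, 0.0727, -0.2099], [0.4956, 0.0899, -0.2068], [0.496, 0.0925, -0.2056]]
t 130 16.53146544535225 bar in bed axes pct [[0.4862, 0.0134, -0.2343], [0.4872, 0.0166, -0.2303], [0.4898, 0.0319, -0.2197], [0.4929, 0.0526, -0.2132], [0.4945, 0.0734, -0.2098], [0.4956, 0.0905, -0.2068], [0.496, 0.0931, -0.2056]]
bar dir yaw 16.435453060551467
w 10166 [[0.4642, 0.0012, -0.2387], [0.4667, 0.003, -0.2367], [0.5773, 0.0553, -0.2345], [0.6449, 0.1061, -0.2064], [0.646, 0.1067, -0.2044]]
bed n -0.23447406081152503
t 1899 [[0.4619, -0.0009, -0.2412], [0.4646, 0.0001, -0.2394], [0.5667, 0.0532, -0.2327], [0.643, 0.1031, -0.2056], [0.6443, 0.1048, -0.2019]]
bed n -0.23267234107183665
```

>>> arm_command(
  increments=[
    [0.003,-0.041,-0.01,0,0,-1.5,0],
    [0.003,-0.041,-0.01,0,0,-1.5,0],
    [0.003,-0.041,-0.01,0,0,-1.5,0],
    [0.003,-0.041,-0.01,0,0,-1.5,0],
    [0.003,-0.041,-0.01,0,0,-1.5,0],
    [0.003,-0.041,-0.01,0,0,-1.5,0],
    [0.003,-0.041,-0.01,0,0,-1.5,0],
    [0.003,-0.041,-0.01,0,0,-1.5,0],
    [0.003,-0.041,-0.01,0,0,-1.5,0],
    [0.003,-0.041,-0.01,0,0,-1.5,0],
    [0.003,-0.041,-0.01,0,0,-1.5,0],
    [0.003,-0.041,-0.01,0,0,-1.5,0],
  ],
)

```text
time: 2.15
ee_pos: [0.4968, -0.2784, 0.2623]
tool_rot: [0.842, 0.539, -0.0, -0.0]
ft_force: [0.4, 0.0, 0.7]
grip_width: 0.0853
grip_force: 0.0
```

>>> arm_command(
  increments=[
    [0,-0.02,0,0,0,0,0],
    [0,0,0,0,0,0,0],
    [0,0,0,0,0,0,0],
  ],
)

```text
time: 2.4
ee_pos: [0.4963, -0.2979, 0.2624]
tool_rot: [0.843, 0.538, -0.0, -0.0]
ft_force: [-0.2, -0.1, -0.3]
grip_width: 0.0854
grip_force: 0.0
```

```bash
python3 - <<'E'
from h import *
d=cap('wrist');save(d,'w2.png');w=cloud(d);np.save('w2.npy',w)
s=robot.sense();print(s['time'],s['ee_pos'],s['tool_rot'],s['joints'],s['ft_force'],d['position'])
E
```

```text
2.45 [ 0.49694607 -0.29605406  0.26263589] [ 8.42049872e-01  5.39399092e-01  1.05138747e-04 -7.88689782e-04] [ 0.30686236  0.60021188  0.25788833  1.68529132 -0.18891523  0.88180624
  0.21098129] [ 0.90948201  0.43067586 -0.05260365] [ 0.5309541  -0.22211369  0.40442866]
```

View pics/w2.png

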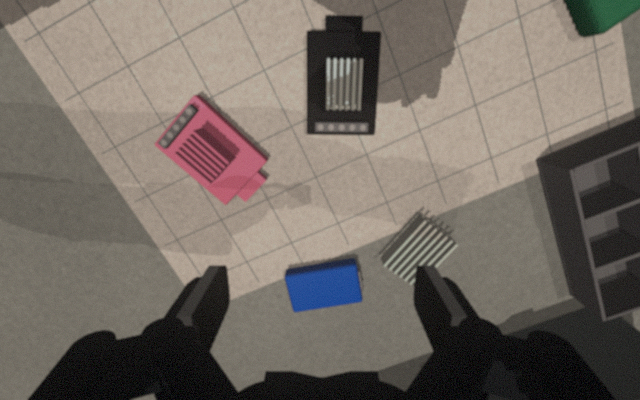

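The wrist view confirms the choice: the black module is at (343,80), with its nose at (344,22) pointing up and its terminal strip at (341,127). The pink look-alike is at (210,150).

```bash
python3 - <<'E'
from h import *
w=np.load('w2.npy');g=np.zeros((400,640),bool);g[5:145,290:395]=1
print('bench',np.nanmedian(w[150:190,290:340,2]))
for lo,hi in((.010,.024),(.042,.06)):
    k=g&(w[...,2]>lo)&(w[...,2]<hi);p=w[k]
    c,sz,a=cv2.minAreaRect(p[:,:2].astype(np.float32)*1000);print(lo,k.sum(),c,sz,a,np.median(p[:,2]))
    if lo<.02:
        th=np.radians(a if sz[0]>sz[1] else a-90); 
        e=np.array([np.cos(th),np.sin(th)]);e=e if e[1]>0 else -e
        print('origin from case', np.array(c)-7.5*e, np.degrees(np.arctan2(e[1],e[0])))
E
```

```text
bench 0.00013242840684360435
0.01 5712 (557.2421264648438, -221.33164978027344) (125.42622375488281, 79.72672271728516) 64.38775634765625 0.017338859266799372
origin from case [ 554.00003806 -228.09470107] 64.38775634765625
0.042 1043 (553.9525756835938, -227.9602508544922) (49.75748062133789, 35.95420837402344) 64.76258087158203 0.04937712660848764
```

>>> arm_command(
  increments=[
    [0.014,0.017,-0.02,0,0,-0.8,0],
    [0.014,0.017,-0.02,0,0,0,0],
    [0.014,0.017,-0.02,0,0,0,0],
    [0.015,0.017,-0.03,0,0,0,0],
    [0,0,-0.03,0,0,0,0],
    [0,0,-0.03,0,0,0,0],
    [0,0,-0.03,0,0,0,0],
    [0,0,-0.03,0,0,0,0],
    [0,0,-0.015,0,0,0,0],
    [0,0,0,0,0,0,0],
    [0,0,0,0,0,0,0],
  ],
)

```text
time: 3.37
ee_pos: [0.5541, -0.2268, 0.038]
tool_rot: [0.845, 0.534, 0.0, -0.001]
ft_force: [0.1, 0.0, -0.1]
grip_width: 0.0854
grip_force: 0.0
```

>>> arm_command(
  increments=[
    [0,-0.001,-0.014,0,0,0,0],
    [0,0,0,0,0,0,0],
    [0,0,0,0,0,0,150],
    [0,0,0,0,0,0,255],
    [0,0,0,0,0,0,255],
    [0,0,0,0,0,0,255],
    [0,0,0,0,0,0,255],
    [0,0,0,0,0,0,255],
  ],
  grip_force=60,
)

```text
time: 4.03
ee_pos: [0.5544, -0.2301, 0.0249]
tool_rot: [0.846, 0.533, 0.0, 0.0]
ft_force: [-0.0, 0.5, 5.3]
grip_width: 0.0352
grip_force: 62.7
```

>>> arm_command(
  increments=[
    [0,0,0,0,0,0,255],
    [0,0,0,0,0,0,255],
    [0,0,0,0,0,0,255],
    [0,0,0,0,0,0,255],
  ],
)

```text
time: 4.37
ee_pos: [0.5544, -0.2301, 0.0249]
tool_rot: [0.846, 0.533, 0.0, 0.0]
ft_force: [-0.3, 0.7, 6.1]
grip_width: 0.035
grip_force: 62.8
```

```bash
cat >> bed.py <<'E'
B,_=bedframe(np.radians(16.6),0,0); O=B@np.array([.4958,.0527,-.2344])
def target(px,h,nose=True,py=0.):
    s=-1 if nose else 1
    M=np.stack([s*B[:,0],-s*B[:,1],-B[:,2]],1)
    return O+B@np.array([px,py,h]),M
def delta(px,h,nose=True,py=0.):
    s=robot.sense();t,M=target(px,h,nose,py);C=R.from_quat(s['tool_rot']).as_matrix()
    print('t',round(s['time'],2),'dpos',(t-s['ee_pos']).round(4),'tgt',t.round(4),'rotvec',np.degrees(R.from_matrix(M@C.T).as_rotvec()).round(2),
     'in bed',(B.T@(np.array(s['ee_pos'])-O)).round(4),'f bed',(B.T@np.array(s['ft_force'])).round(1),'grip',s['grip_width'],'j',np.round(s['joints'],2))
E
python3 - <<'E'
from bed import *
print(O);delta(.105,.085);print(B.round(4))
print(target(.09,.085,False))
E
```

```text
[0.50873976 0.20665383 0.04490365]
t 4.37 dpos [0.0008 0.4506 0.1461] tgt [0.5552 0.2205 0.171 ] rotvec [-28.68 -24.42 128.45] in bed [-0.0802 -0.4316  0.0232] f bed [3.  0.8 5.3] grip 0.03502589375268104 j [ 0.24  0.96  0.15  1.78 -0.29  0.42  0.14]
[[ 0.8299 -0.2857 -0.4792]
 [ 0.2474  0.9583 -0.1428]
 [ 0.5     0.      0.866 ]]
(array([0.54270491, 0.21677928, 0.1635158 ]), array([[ 0.82993169,  0.28568837,  0.47916129],
       [ 0.24741338, -0.95832257,  0.14284418],
       [ 0.5       , -0.        , -0.8660254 ]]))
```

>>> arm_command(
  increments=[
    [0,0,0.01,0,0,0,255],
    [0,0,0.02,0,0,0,255],
    [0,0,0.03,0,0,0,255],
    [0,0,0.03,0,0,0,255],
    [0,0,0.03,0,0,0,255],
    [0,0,0.03,0,0,0,255],
    [0,0,0.03,0,0,0,255],
    [0,0,0.03,0,0,0,255],
    [0,0,0.02,0,0,0,255],
  ],
)

```text
time: 5.12
ee_pos: [0.5539, -0.2301, 0.257]
tool_rot: [0.846, 0.533, 0.001, 0.001]
ft_force: [0.1, -0.7, -4.4]
grip_width: 0.035
grip_force: 61.7
```

>>> arm_command(
  increments=[
    [0,0.03,0,0,0,7,255],
    [0,0.03,0,0,0,7,255],
    [0,0.03,0,0,0,7,255],
    [0,0.03,0,0,0,7,255],
    [0,0.03,0,0,0,7,255],
    [0,0.03,0,0,0,7,255],
    [0,0.03,0,0,0,7,255],
    [0,0.03,0,0,0,7,255],
    [0,0.03,0,0,0,7,255],
    [0,0.03,0,0,0,7,255],
    [0,0.03,0,0,0,7,255],
    [0,0.03,0,0,0,7,255],
  ],
)

```text
time: 6.12
ee_pos: [0.5528, 0.1309, 0.2538]
tool_rot: [0.269, 0.963, -0.001, -0.001]
ft_force: [0.5, 0.1, -4.3]
grip_width: 0.0348
grip_force: 61.6
```

>>> arm_command(
  increments=[
    [0,0.015,0,0,0,7,255],
    [0,0.015,0,0,0,7,255],
    [0,0.015,0,0,0,7,255],
    [0,0.015,0,0,0,7,255],
    [0,0.015,0,0,0,7,255],
    [0,0.015,0,0,0,7,255],
    [0,0,0,0,0,6,255],
    [0,0,0,1.4,-4.8,0,255],
    [0,0,0,1.4,-4.8,0,255],
    [0,0,0,1.4,-4.8,0,255],
    [0,0,0,1.4,-4.8,0,255],
    [0,0,0,1.4,-4.8,0,255],
  ],
)

```text
time: 7.12
ee_pos: [0.5527, 0.2186, 0.2541]
tool_rot: [-0.139, 0.966, 0.031, 0.215]
ft_force: [2.8, -1.3, -4.9]
grip_width: 0.0348
grip_force: 61.5
```

>>> arm_command(
  increments=[
    [0,0,0,1.4,-4.8,0,255],
    [0,0,0,0,0,0,255],
    [0,0,0,0,0,0,255],
  ],
)

```text
time: 7.37
ee_pos: [0.5591, 0.2168, 0.2561]
tool_rot: [-0.138, 0.963, 0.025, 0.23]
ft_force: [-0.7, 0.2, -3.9]
grip_width: 0.0351
grip_force: 61.7
```

```bash
python3 - <<'E'
from bed import *
delta(.105,.06)
E
```

```text
t 7.37 dpos [ 0.008   0.0073 -0.1067] tgt [0.5671 0.2241 0.1494] rotvec [ 1.8  -2.9   0.58] in bed [ 0.1499 -0.0047  0.1573] f bed [-2.5  0.4 -3.1] grip 0.03514214947320507 j [-0.52  0.49  0.02  2.09  0.77  0.16  0.61]
```

>>> arm_command(
  increments=[
    [0,0,-0.02,0.9,-1.5,0.3,255],
    [0.002,0.002,-0.02,0.9,-1.4,0.3,255],
    [0.002,0.002,-0.02,0,0,0,255],
    [0.002,0.002,-0.02,0,0,0,255],
    [0.002,0.002,-0.02,0,0,0,255],
    [0,0,0,0,0,0,255],
    [0,0,0,0,0,0,255],
  ],
)

```text
time: 7.95
ee_pos: [0.568, 0.213, 0.2148]
tool_rot: [-0.134, 0.962, 0.016, 0.237]
ft_force: [0.3, -0.9, -3.4]
grip_width: 0.035
grip_force: 61.4
```

```bash
python3 - <<'E'
from bed import *
delta(.105,.035)
E
```

```text
t 7.95 dpos [ 0.0111  0.0147 -0.0871] tgt [0.5791 0.2276 0.1277] rotvec [ 2.5  -1.91  1.2 ] in bed [ 0.1357 -0.0109  0.1178] f bed [-1.6 -1.  -3. ] grip 0.034971355587397904 j [-0.5   0.57 -0.02  2.13  1.67  0.15 -0.3 ]
```

>>> arm_command(
  increments=[
    [0.003,0.004,-0.01,0.6,-0.5,0.3,255],
    [0.003,0.004,-0.01,0.6,-0.5,0.3,255],
    [0.003,0.004,-0.01,0.6,-0.5,0.3,255],
    [0.002,0.003,-0.01,0.6,-0.5,0.3,255],
    [0,0,-0.01,0,0,0,255],
    [0,0,0,0,0,0,255],
    [0,0,0,0,0,0,255],
    [0,0,0,0,0,0,255],
  ],
)

```text
time: 8.62
ee_pos: [0.5792, 0.2277, 0.1661]
tool_rot: [-0.139, 0.955, 0.036, 0.258]
ft_force: [0.3, 0.4, -4.7]
grip_width: 0.0348
grip_force: 61.5
```

```bash
python3 - <<'E'
from bed import *
delta(.105,.035)
E
```

```text
t 8.62 dpos [-0.0001 -0.     -0.0384] tgt [0.5791 0.2276 0.1277] rotvec [0.15 0.2  0.05] in bed [ 0.1243 -0.      0.0682] f bed [-2.   0.3 -4.3] grip 0.03482110061359834 j [-0.27  0.7  -0.39  2.16  2.1   0.41 -0.68]
```

>>> arm_command(
  increments=[
    [0,0,-0.006,0,0,0,255],
    [0,0,-0.006,0,0,0,255],
    [0,0,-0.006,0,0,0,255],
    [0,0,-0.006,0,0,0,255],
    [0.001,0,-0.006,0,0,0,255],
    [0.001,0,-0.006,0,0,0,255],
    [0,0,-0.006,0,0,0,255],
    [0,0,0,0,0,0,255],
    [0,0,0,0,0,0,255],
  ],
)

```text
time: 9.37
ee_pos: [0.5802, 0.2278, 0.1225]
tool_rot: [-0.14, 0.956, 0.036, 0.257]
ft_force: [-0.2, -0.1, -4.0]
grip_width: 0.0351
grip_force: 61.6
```

```bash
python3 - <<'E'
from bed import *
delta(.105,.025)
d=cap('top');save(d,'top2.png')
im=cv2.imread('pics/top2.png');cv2.imwrite('pics/c2.png',cv2.resize(im[160:260,190:310],None,fx=5,fy=5,interpolation=cv2.INTER_CUBIC))
d=cap('wrist');save(d,'w3.png')
E
```

```text
t 9.37 dpos [ 0.0037  0.0012 -0.0034] tgt [0.5839 0.2291 0.1191] rotvec [ 0.14  0.07 -0.02] in bed [ 1.033e-01 -1.000e-04  2.990e-02] f bed [-2.2 -0.1 -3.4] grip 0.035056245329370454 j [-0.22  0.8  -0.46  2.17  2.21  0.53 -0.77]
```

View pics/w3.png

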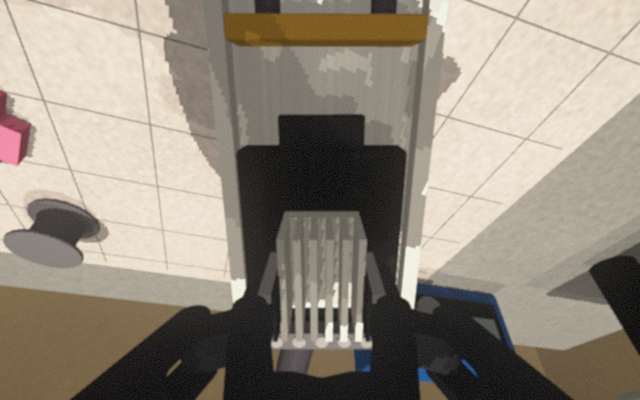

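The wrist view shows the module between the cheeks (case columns 238–406, cheeks outside on both sides), with the nose at (322,130) facing the brass bar at (325,28). Now I lower it onto the bed.

>>> arm_command(
  increments=[
    [0.001,0,-0.0018,0,0,0,255],
    [0.001,0,-0.0018,0,0,0,255],
    [0,0,0,0,0,0,255],
    [0,0,0,0,0,0,255],
  ],
)

```text
time: 9.8
ee_pos: [0.5826, 0.2279, 0.1196]
tool_rot: [-0.14, 0.955, 0.036, 0.257]
ft_force: [0.0, -0.0, -5.6]
grip_width: 0.0349
grip_force: 61.6
```

```bash
python3 - <<'E'
from bed import *
delta(.078,.025)
E
```

```text
t 9.8 dpos [-0.0211 -0.0056 -0.014 ] tgt [0.5615 0.2224 0.1056] rotvec [ 0.13  0.15 -0.02] in bed [ 0.1039 -0.0007  0.0262] f bed [-2.8 -0.  -4.9] grip 0.03491996453835145 j [-0.22  0.81 -0.46  2.17  2.22  0.53 -0.77]
```

>>> arm_command(
  increments=[
    [0.0005,0.0002,-0.0009,0,0,0,255],
    [0.0005,0.0002,-0.0009,0,0,0,255],
    [0,0,0,0,0,0,255],
    [0,0,0,0,0,0,255],
  ],
)

```text
time: 10.13
ee_pos: [0.5833, 0.2283, 0.1181]
tool_rot: [-0.14, 0.955, 0.036, 0.257]
ft_force: [-2.6, -2.4, 2.4]
grip_width: 0.0348
grip_force: 62.6
```

```bash
python3 - <<'E'
from bed import *
delta(.078,.025)
E
```

```text
t 10.13 dpos [-0.0218 -0.006  -0.0126] tgt [0.5615 0.2224 0.1056] rotvec [ 0.13  0.16 -0.04] in bed [ 0.1039 -0.0005  0.0246] f bed [-1.5 -1.6  3.7] grip 0.03484522846152929 j [-0.22  0.81 -0.46  2.17  2.22  0.53 -0.77]
```

>>> arm_command(
  increments=[
    [-0.0033,-0.001,-0.002,0,0,0,255],
    [-0.0033,-0.001,-0.002,0,0,0,255],
    [-0.0033,-0.001,-0.002,0,0,0,255],
    [-0.0033,-0.001,-0.002,0,0,0,255],
    [-0.0033,-0.001,-0.002,0,0,0,255],
    [-0.0033,-0.001,-0.002,0,0,0,255],
    [-0.0033,-0.001,-0.002,0,0,0,255],
    [0,0,0,0,0,0,255],
    [0,0,0,0,0,0,255],
  ],
)

```text
time: 10.88
ee_pos: [0.5606, 0.2221, 0.1045]
tool_rot: [-0.14, 0.955, 0.037, 0.258]
ft_force: [-2.8, -1.4, 5.1]
grip_width: 0.0348
grip_force: 62.8
```

```bash
python3 - <<'E'
from bed import *
delta(.064,.025)
E
```

```text
t 10.88 dpos [-0.0107 -0.0032 -0.0059] tgt [0.5499 0.2189 0.0986] rotvec [ 0.06  0.22 -0.07] in bed [ 0.0767 -0.      0.0245] f bed [-0.1 -0.6  6. ] grip 0.034848361459016264 j [-0.2   0.85 -0.52  2.24  2.28  0.63 -0.85]
```

>>> arm_command(
  increments=[
    [-0.0017,-0.0005,-0.001,0,0,0,255],
    [-0.0017,-0.0005,-0.001,0,0,0,255],
    [0,0,0,0,0,0,255],
  ],
)

```text
time: 11.13
ee_pos: [0.5579, 0.2213, 0.1029]
tool_rot: [-0.14, 0.955, 0.037, 0.259]
ft_force: [-1.7, 0.3, 6.8]
grip_width: 0.0351
grip_force: 62.9
```

>>> arm_command(
  increments=[
    [-0.0017,-0.0005,-0.001,0,0,0,255],
    [0,0,0,0,0,0,255],
  ],
)

```text
time: 11.3
ee_pos: [0.5575, 0.2211, 0.1027]
tool_rot: [-0.14, 0.955, 0.037, 0.26]
ft_force: [-0.2, -1.2, 8.2]
grip_width: 0.0351
grip_force: 63.1
```

>>> arm_command(
  increments=[
    [-0.0017,-0.0005,-0.001,0,0,0,255],
    [0,0,0,0,0,0,255],
  ],
)

```text
time: 11.47
ee_pos: [0.5569, 0.2209, 0.1024]
tool_rot: [-0.14, 0.954, 0.037, 0.261]
ft_force: [-0.0, -0.8, 10.9]
grip_width: 0.035
grip_force: 63.3
```

```bash
python3 - <<'E'
from bed import *
delta(.064,.025)
E
```

```text
t 11.47 dpos [-0.007  -0.002  -0.0039] tgt [0.5499 0.2189 0.0986] rotvec [-0.02  0.63  0.01] in bed [ 0.0722 -0.0001  0.0247] f bed [ 5.2 -0.8  9.6] grip 0.03500088787529636 j [-0.2   0.86 -0.53  2.26  2.3   0.66 -0.87]
```

>>> arm_command(
  increments=[
    [-0.0017,-0.0005,-0.001,0,0,0,255],
    [-0.0017,-0.0005,-0.001,0,0,0,255],
    [-0.0017,-0.0005,-0.001,0,0,0,255],
    [0,0,0,0,0,0,255],
  ],
)

```text
time: 11.8
ee_pos: [0.5526, 0.2196, 0.1]
tool_rot: [-0.139, 0.954, 0.037, 0.262]
ft_force: [1.6, -0.8, 11.8]
grip_width: 0.0348
grip_force: 63.5
```

```bash
python3 - <<'E'
from bed import *
delta(.064,.025)
E
```

```text
t 11.8 dpos [-0.0027 -0.0007 -0.0014] tgt [0.5499 0.2189 0.0986] rotvec [-0.05  0.75  0.02] in bed [ 0.0671 -0.0001  0.0248] f bed [ 7.1 -1.3  9.6] grip 0.03476496467937042 j [-0.19  0.86 -0.54  2.27  2.31  0.69 -0.89]
```

>>> arm_command(
  increments=[
    [-0.0017,-0.0005,-0.001,0,0,0,255],
    [-0.0017,-0.0005,-0.001,0,0,0,255],
    [0,0,0,0,0,0,255],
    [0,0,0,0,0,0,255],
  ],
)

```text
time: 12.13
ee_pos: [0.5498, 0.2188, 0.0983]
tool_rot: [-0.139, 0.954, 0.037, 0.263]
ft_force: [1.4, -1.0, 13.0]
grip_width: 0.0349
grip_force: 63.6
```

```bash
python3 - <<'E'
from bed import *
delta(.064,.025)
d=cap('wrist');save(d,'w4.png')
a=cv2.imread('pics/w3.png');b=cv2.imread('pics/w4.png')
cv2.imwrite('pics/w4c.png',np.hstack([a[0:170,190:450],b[0:170,190:450]]))
E
```

```text
t 12.13 dpos [0.0001 0.0001 0.0002] tgt [0.5499 0.2189 0.0986] rotvec [-0.07  0.82  0.03] in bed [ 0.0638 -0.0001  0.0249] f bed [ 7.4 -1.4 10.8] grip 0.03492736035385965 j [-0.19  0.87 -0.55  2.28  2.32  0.7  -0.9 ]
```

View pics/w4c.png

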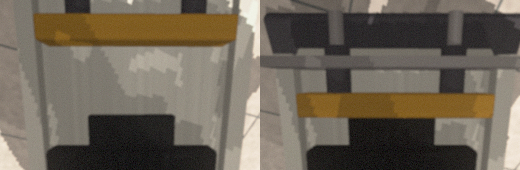

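Right half: the nose is pressing on the brass bar (row 105), and the bar has moved toward the bracket. I'll measure how far.

```bash
cat > bar.py <<'E'
from bed import *
d=cap('wrist');w=cloud(d);h=cv2.cvtColor(d['pixels'],cv2.COLOR_RGB2HSV)
k=(h[...,0]>12)&(h[...,0]<28)&(h[...,1]>100)&(np.arange(400)[:,None]<200)&(abs(np.arange(640)[None]-325)<150)
c=(w[k]-O)@B;c=c[~np.isnan(c[:,0])];print('brass',len(c),np.percentile(c,[2,10,50,90,98],axis=0).round(4).tolist())
delta(.064,.025)
E
python3 bar.py
```

```text
brass 5230 [[-0.0191, -0.038, 0.0134], [-0.0184, -0.0307, 0.0196], [-0.0141, 0.0012, 0.0229], [-0.0096, 0.0342, 0.0238], [0.0113, 0.0413, 0.0243]]
t 12.23 dpos [0.0001 0.0001 0.0002] tgt [0.5499 0.2189 0.0986] rotvec [-0.07  0.81  0.04] in bed [ 0.0638 -0.0001  0.0248] f bed [ 8.4 -0.7 10.5] grip 0.03490781914814796 j [-0.19  0.87 -0.55  2.28  2.32  0.7  -0.9 ]
```

>>> arm_command(
  increments=[
    [0,0,0,0,0,0,255],
    [0,0,0,0,0,0,255],
    [0,0,0,0,0,0,255],
    [0,0,0,0,0,0,255],
    [0,0,0,0,0,0,255],
    [0,0,0,0,0,0,255],
  ],
)

```text
time: 12.73
ee_pos: [0.5498, 0.2188, 0.0983]
tool_rot: [-0.139, 0.954, 0.037, 0.263]
ft_force: [2.1, -0.8, 13.7]
grip_width: 0.0351
grip_force: 63.6
```

>>> arm_command(
  increments=[
    [0.0025,0.0007,0.0015,0,0,0,255],
    [0.0025,0.0007,0.0015,0,0,0,255],
    [0.005,0.0015,0.003,0,0,0,255],
    [0.0066,0.002,0.004,0,0,0,255],
    [0.0066,0.002,0.004,0,0,0,255],
    [0.0,0.0,0.003,0,0,0,255],
    [-0.0048,-0.0014,0.0087,0,0,0,255],
    [-0.0048,-0.0014,0.0087,0,0,0,255],
    [-0.0048,-0.0014,0.0087,0,0,0,255],
    [-0.0048,-0.0014,0.0087,0,0,0,255],
    [-0.0048,-0.0014,0.0087,0,0,0,255],
    [0,0,0,0,0,0,255],
  ],
)

```text
time: 13.73
ee_pos: [0.5434, 0.2169, 0.1572]
tool_rot: [-0.141, 0.955, 0.036, 0.258]
ft_force: [-0.0, -0.2, -4.4]
grip_width: 0.0349
grip_force: 61.8
```

```bash
python3 - <<'E'
from bed import *
delta(.1,.08)
E
```

```text
t 13.73 dpos [0.01   0.0031 0.0069] tgt [0.5534 0.22   0.1642] rotvec [ 0.11  0.22 -0.1 ] in bed [ 0.0875 -0.0001  0.0792] f bed [-2.3 -0.2 -3.8] grip 0.03487290850141222 j [-0.22  0.71 -0.49  2.27  2.19  0.53 -0.8 ]
```

>>> arm_command(
  increments=[
    [0.001,0,0.001,-3.32,-0.99,6,255],
    [0.001,0,0.001,-3.32,-0.99,6,255],
    [0.001,0,0.001,-3.32,-0.99,6,255],
    [0.001,0,0.001,-3.32,-0.99,6,255],
    [0,0,0,-3.32,-0.99,6,255],
    [0,0,0,-3.32,-0.99,6,255],
    [0,0,0,-3.32,-0.99,6,255],
    [0,0,0,-3.32,-0.99,6,255],
    [0,0,0,-3.32,-0.99,6,255],
    [0,0,0,-3.32,-0.99,6,255],
    [0,0,0,-3.32,-0.99,6,255],
    [0,0,0,-3.32,-0.99,6,255],
  ],
)

```text
time: 14.73
ee_pos: [0.5479, 0.2172, 0.1592]
tool_rot: [0.741, -0.619, 0.143, -0.217]
ft_force: [0.1, -0.4, -4.3]
grip_width: 0.035
grip_force: 61.6
```

>>> arm_command(
  increments=[
    [0,0,0,-3.32,-0.99,6,255],
    [0,0,0,-3.32,-0.99,6,255],
    [0,0,0,-3.32,-0.99,6,255],
    [0,0,0,-3.32,-0.99,6,255],
    [0,0,0,-3.32,-0.99,6,255],
    [0,0,0,-3.32,-0.99,6,255],
    [0,0,0,-3.32,-0.99,6,255],
    [0,0,0,-3.32,-0.99,6,255],
    [0,0,0,-3.32,-0.99,6,255],
    [0,0,0,-3.32,-0.99,6,255],
    [0,0,0,-3.32,-0.99,6,255],
    [0,0,0,-3.32,-0.99,6,255],
  ],
)

```text
time: 15.73
ee_pos: [0.5478, 0.2174, 0.1591]
tool_rot: [0.966, 0.029, 0.249, -0.068]
ft_force: [-0.4, 0.7, -5.5]
grip_width: 0.0348
grip_force: 61.6
```

>>> arm_command(
  increments=[
    [0,0,0,-3.32,-0.99,6,255],
    [0,0,0,0,0,0,255],
    [0,0,0,0,0,0,255],
  ],
)

```text
time: 15.98
ee_pos: [0.5479, 0.2173, 0.1591]
tool_rot: [0.963, 0.083, 0.252, -0.054]
ft_force: [0.5, 0.1, -3.8]
grip_width: 0.0349
grip_force: 61.6
```

```bash
python3 - <<'E'
from bed import *
delta(.085,.030,False)
E
```

```text
t 15.98 dpos [ 0.017   0.0061 -0.0457] tgt [0.5649 0.2234 0.1134] rotvec [-3.38 -1.12  5.8 ] in bed [ 0.0923 -0.001   0.0786] f bed [-1.4 -0.1 -3.5] grip 0.03488501289319732 j [-0.68  0.7   0.26  2.27  3.31  0.33  1.04]
```

>>> arm_command(
  increments=[
    [0.002,0.001,-0.006,-3.4,-1.1,5.8,255],
    [0.002,0.001,-0.006,0,0,0,255],
    [0.002,0.001,-0.006,0,0,0,255],
    [0.002,0.001,-0.006,0,0,0,255],
    [0.003,0.001,-0.006,0,0,0,255],
    [0.003,0.001,-0.006,0,0,0,255],
    [0.002,0,-0.006,0,0,0,255],
    [0.001,0,-0.003,0,0,0,255],
    [0,0,0,0,0,0,255],
    [0,0,0,0,0,0,255],
  ],
)

```text
time: 16.82
ee_pos: [0.5652, 0.2226, 0.114]
tool_rot: [0.956, 0.14, 0.256, -0.036]
ft_force: [-0.1, -0.2, -4.4]
grip_width: 0.0344
grip_force: 61.6
```

```bash
python3 - <<'E'
from bed import *
delta(.085,.0245,False)
d=cap('wrist');save(d,'w5.png')
E
```

```text
t 16.82 dpos [ 0.0024  0.0016 -0.0054] tgt [0.5675 0.2242 0.1086] rotvec [ 0.12  0.01 -0.05] in bed [ 0.0853 -0.0009  0.0305] f bed [-2.3 -0.1 -3.7] grip 0.034362914525311046 j [-0.69  0.82  0.29  2.25  3.35  0.42  1.11]
```

View pics/w5.png

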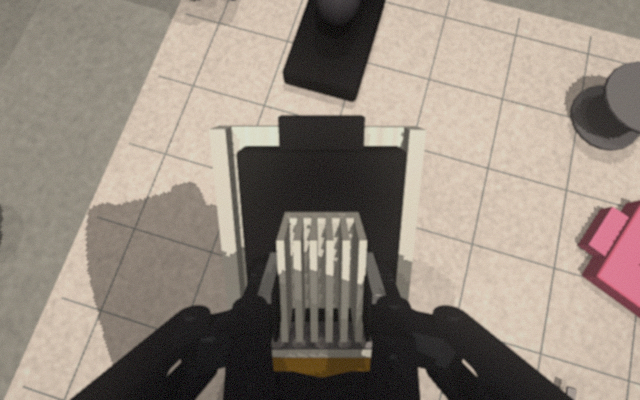

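Plain end downhill: the case spans columns 238–406 and the cheeks' outer edges are at 212 and 423, so it sits about 2 mm too far to bed −y. I'll correct that while lowering.

>>> arm_command(
  increments=[
    [-0.0004,0.0013,0,0,0,0,255],
    [0.001,0.0003,-0.0018,0,0,0,255],
    [0.001,0.0003,-0.0018,0,0,0,255],
    [0.0005,0.0001,-0.0009,0,0,0,255],
    [0.0004,0.0001,-0.0007,0,0,0,255],
    [0,0,0,0,0,0,255],
    [0,0,0,0,0,0,255],
  ],
)

```text
time: 17.45
ee_pos: [0.5678, 0.2249, 0.109]
tool_rot: [0.956, 0.14, 0.256, -0.037]
ft_force: [1.0, -0.5, -4.8]
grip_width: 0.0348
grip_force: 61.6
```

```bash
python3 - <<'E'
from bed import *
delta(.085,.0245,False)
E
```

```text
t 17.45 dpos [-0.0002 -0.0007 -0.0004] tgt [0.5675 0.2242 0.1086] rotvec [ 0.1   0.03 -0.07] in bed [0.0856 0.0006 0.0246] f bed [-1.7 -0.7 -4.6] grip 0.034826785456974006 j [-0.69  0.83  0.29  2.24  3.34  0.43  1.11]
```

>>> arm_command(
  increments=[
    [0.0005,0.0001,-0.0009,0,0,0,255],
    [0.0002,0.0001,-0.0004,0,0,0,255],
    [0,0,0,0,0,0,255],
    [0,0,0,0,0,0,255],
  ],
)

```text
time: 17.78
ee_pos: [0.5678, 0.2248, 0.1089]
tool_rot: [0.956, 0.14, 0.256, -0.037]
ft_force: [-7.4, -0.8, 10.3]
grip_width: 0.0352
grip_force: 63.7
```

```bash
python3 - <<'E'
from bed import *
delta(.057,.0245,False)
E
```

```text
t 17.78 dpos [-0.0235 -0.0076 -0.0143] tgt [0.5443 0.2173 0.0946] rotvec [ 0.07  0.06 -0.08] in bed [0.0855 0.0006 0.0245] f bed [-1.2  1.3 12.5] grip 0.03520380762317635 j [-0.69  0.83  0.29  2.24  3.34  0.43  1.11]
```

>>> arm_command(
  increments=[
    [-0.0031,-0.0009,-0.0015,0,0,0,255],
    [-0.0029,-0.0009,-0.0017,0,0,0,255],
    [-0.0029,-0.0009,-0.0018,0,0,0,255],
    [-0.0029,-0.0009,-0.0017,0,0,0,255],
    [-0.0029,-0.0009,-0.0018,0,0,0,255],
    [-0.0029,-0.0009,-0.0017,0,0,0,255],
    [-0.0029,-0.0009,-0.0018,0,0,0,255],
    [-0.0025,-0.0008,-0.0015,0,0,0,255],
    [0,0,0,0,0,0,255],
    [0,0,0,0,0,0,255],
  ],
)

```text
time: 18.62
ee_pos: [0.5478, 0.2185, 0.0968]
tool_rot: [0.955, 0.14, 0.26, -0.038]
ft_force: [-1.9, -0.8, 11.6]
grip_width: 0.035
grip_force: 63.5
```

```bash
python3 - <<'E'
from bed import *
delta(.045,.0245,False)
E
```

```text
t 18.62 dpos [-0.0135 -0.0042 -0.0082] tgt [0.5343 0.2143 0.0886] rotvec [-0.08  0.41 -0.03] in bed [0.0613 0.0002 0.0245] f bed [ 4.  -0.2 11.1] grip 0.034991483095134994 j [-0.7   0.86  0.3   2.31  3.32  0.53  1.12]
```

>>> arm_command(
  increments=[
    [-0.0019,-0.0005,-0.0006,0,0,0,255],
    [-0.0017,-0.0005,-0.001,0,0,0,255],
    [-0.0017,-0.0005,-0.001,0,0,0,255],
    [0,0,0,0,0,0,255],
    [0,0,0,0,0,0,255],
  ],
)

```text
time: 19.03
ee_pos: [0.5416, 0.2168, 0.0931]
tool_rot: [0.955, 0.14, 0.258, -0.037]
ft_force: [-2.2, -0.3, 8.8]
grip_width: 0.0354
grip_force: 63.1
```

```bash
python3 - <<'E'
from bed import *
delta(.045,.0245,False)
E
```

```text
t 19.03 dpos [-0.0072 -0.0025 -0.0044] tgt [0.5343 0.2143 0.0886] rotvec [-0.01  0.26 -0.04] in bed [0.0538 0.0003 0.0245] f bed [2.5 0.4 8.8] grip 0.035440870026591166 j [-0.71  0.87  0.3   2.33  3.31  0.55  1.12]
```

>>> arm_command(
  increments=[
    [-0.0019,-0.0005,-0.0007,0,0,0,255],
    [-0.0017,-0.0005,-0.001,0,0,0,255],
    [-0.0017,-0.0005,-0.001,0,0,0,255],
    [-0.0017,-0.0005,-0.001,0,0,0,255],
    [0,0,0,0,0,0,255],
  ],
)

```text
time: 19.45
ee_pos: [0.5374, 0.2155, 0.0908]
tool_rot: [0.954, 0.139, 0.261, -0.038]
ft_force: [2.8, 0.0, 10.1]
grip_width: 0.035
grip_force: 63.3
```

```bash
python3 - <<'E'
from bed import *
delta(.045,.0245,False)
E
```

```text
t 19.45 dpos [-0.0031 -0.0012 -0.0022] tgt [0.5343 0.2143 0.0886] rotvec [-0.17  0.62  0.02] in bed [0.049  0.0003 0.0248] f bed [ 7.4 -0.8  7.4] grip 0.03500424177279065 j [-0.71  0.88  0.31  2.35  3.3   0.59  1.13]
```

>>> arm_command(
  increments=[
    [-0.0017,-0.0005,-0.001,0,0,0,255],
    [-0.0017,-0.0005,-0.001,0,0,0,255],
    [-0.0017,-0.0005,-0.001,0,0,0,255],
    [0,0,0,0,0,0,255],
    [0,0,0,0,0,0,255],
  ],
)

```text
time: 19.87
ee_pos: [0.5333, 0.2142, 0.0884]
tool_rot: [0.954, 0.139, 0.262, -0.038]
ft_force: [2.9, 1.0, 12.7]
grip_width: 0.0347
grip_force: 63.5
```

```bash
python3 - <<'E'
from bed import *
delta(.043,.0245,False)
for n in('top','side'):
    d=cap(n);w=cloud(d);h=cv2.cvtColor(d['pixels'],cv2.COLOR_RGB2HSV)
    c=(w-O)@B
    k=(h[...,0]>12)&(h[...,0]<28)&(h[...,1]>90)&(abs(c[...,0])<.05)&(abs(c[...,1])<.06)&(abs(c[...,2]-.012)<.03)
    print(n,k.sum(),np.percentile(c[k],[5,25,50,75,95],axis=0).round(4).tolist() if k.any() else '')
E
```

```text
t 19.87 dpos [-0.0006 -0.0004 -0.0008] tgt [0.5327 0.2138 0.0876] rotvec [-0.22  0.73  0.03] in bed [0.044  0.0002 0.0248] f bed [9.  0.1 9.5] grip 0.03474143724827352 j [-0.72  0.89  0.31  2.36  3.3   0.61  1.13]
top 18 [[-0.0199, -0.0404, 0.0174], [-0.0179, -0.0385, 0.0191], [-0.0136, -0.0357, 0.0221], [-0.0117, -0.0324, 0.0243], [-0.0071, -0.0291, 0.0267]]
side 72 [[-0.02, -0.0373, 0.0107], [-0.0178, -0.0245, 0.019], [-0.0146, -0.0034, 0.0222], [-0.0108, 0.0198, 0.0247], [-0.007, 0.0351, 0.0274]]
```

>>> arm_command(
  increments=[
    [0,0,0,0,0,0,255],
    [0,0,0,0,0,0,255],
    [0,0,0,0,0,0,255],
    [0,0,0,0,0,0,255],
    [0,0,0,0,0,0,255],
    [0,0,0,0,0,0,255],
    [0,0,0,0,0,0,255],
    [0,0,0,0,0,0,255],
    [0,0,0,0,0,0,255],
  ],
)

```text
time: 20.72
ee_pos: [0.5332, 0.2142, 0.0884]
tool_rot: [0.954, 0.139, 0.262, -0.038]
ft_force: [3.4, -0.2, 13.2]
grip_width: 0.0347
grip_force: 63.5
```

>>> arm_command(
  increments=[
    [0.0017,0.0005,0.001,0,0,0,255],
    [0.0017,0.0005,0.001,0,0,0,255],
    [0.0017,0.0005,0.001,0,0,0,255],
    [0.0012,0.0004,0.0013,0,0,0,255],
    [0,0,0,0,0,0,255],
    [0,0,0,0,0,0,255],
  ],
)

```text
time: 21.22
ee_pos: [0.5361, 0.2152, 0.09]
tool_rot: [0.955, 0.14, 0.258, -0.037]
ft_force: [5.4, -0.8, 1.9]
grip_width: 0.035
grip_force: 61.9
```

```bash
python3 - <<'E'
from bed import *
delta(.052,.0245,False)
E
```

```text
t 21.22 dpos [0.0041 0.0008 0.0022] tgt [0.5402 0.216  0.0921] rotvec [ 0.02  0.23 -0.04] in bed [0.0473 0.0004 0.0247] f bed [ 5.2 -2.3 -0.8] grip 0.03498911541870643 j [-0.71  0.88  0.3   2.34  3.31  0.58  1.13]
```

>>> arm_command(
  increments=[
    [0.0008,0.0002,0.0004,0,0,0,255],
    [0.0008,0.0002,0.0004,0,0,0,255],
    [0.0008,0.0002,0.0004,0,0,0,255],
    [0,0,0,0,0,0,255],
    [0,0,0,0,0,0,255],
  ],
)

```text
time: 21.63
ee_pos: [0.5368, 0.2155, 0.0903]
tool_rot: [0.956, 0.14, 0.256, -0.037]
ft_force: [4.7, 0.5, -2.1]
grip_width: 0.0352
grip_force: 61.6
```

```bash
python3 - <<'E'
from bed import *
delta(.052,.0245,False)
E
```

```text
t 21.63 dpos [0.0033 0.0006 0.0018] tgt [0.5402 0.216  0.0921] rotvec [ 0.11  0.03 -0.07] in bed [0.0482 0.0004 0.0246] f bed [ 3.  -0.9 -4.2] grip 0.035185461297937835 j [-0.71  0.87  0.3   2.34  3.31  0.57  1.12]
```

>>> arm_command(
  increments=[
    [0.0009,0.0002,0.0003,0,0,0,255],
    [0.0009,0.0002,0.0003,0,0,0,255],
    [0.0009,0.0002,0.0003,0,0,0,255],
    [0.0008,0.0002,0.0004,0,0,0,255],
    [0,0,0,0,0,0,255],
    [0,0,0,0,0,0,255],
  ],
)

```text
time: 22.13
ee_pos: [0.5388, 0.216, 0.0914]
tool_rot: [0.956, 0.141, 0.255, -0.036]
ft_force: [-4.2, -1.0, 3.8]
grip_width: 0.035
grip_force: 62.7
```

```bash
python3 - <<'E'
from bed import *
delta(.052,.0245,False)
E
```

```text
t 22.13 dpos [0.0014 0.     0.0007] tgt [0.5402 0.216  0.0921] rotvec [ 0.15 -0.11 -0.1 ] in bed [0.0505 0.0004 0.0245] f bed [-1.8  0.2  5.5] grip 0.03496684927373036 j [-0.71  0.87  0.3   2.33  3.31  0.55  1.12]
```

>>> arm_command(
  increments=[
    [0.0008,0.0002,0.0005,0,0,0,255],
    [0,0,0,0,0,0,255],
    [0,0,0,0,0,0,100],
    [0,0,0,0,0,0,0],
    [0,0,0,0,0,0,0],
    [0,0,0,0,0,0,0],
    [0,0,0,0,0,0,0],
    [0,0,0,0,0,0,0],
  ],
  grip_force=20,
)

```text
time: 22.8
ee_pos: [0.5412, 0.2166, 0.0923]
tool_rot: [0.956, 0.14, 0.256, -0.037]
ft_force: [-0.1, 0.1, 0.2]
grip_width: 0.0854
grip_force: 0.0
```

```bash
python3 - <<'E'
from bed import *
delta(.052,.0245,False)
E
```

```text
t 22.8 dpos [-0.0011 -0.0006 -0.0001] tgt [0.5402 0.216  0.0921] rotvec [ 0.1   0.05 -0.09] in bed [0.0531 0.0002 0.024 ] f bed [0.1 0.1 0.2] grip 0.08544509030284365 j [-0.71  0.87  0.3   2.32  3.31  0.55  1.12]
```

Released with no residual force. I'll retreat straight out along the bed normal.

>>> arm_command(
  increments=[
    [-0.0048,-0.0014,0.0087,0,0,0,0],
    [-0.0048,-0.0014,0.0087,0,0,0,0],
    [-0.0096,-0.0028,0.0174,0,0,0,0],
    [-0.0096,-0.0028,0.0174,0,0,0,0],
    [-0.0096,-0.0028,0.0174,0,0,0,0],
    [-0.0096,-0.0028,0.0174,0,0,0,0],
    [-0.0096,-0.0028,0.0174,0,0,0,0],
    [-0.0096,-0.0028,0.0174,0,0,0,0],
    [-0.0096,-0.0028,0.0174,0,0,0,0],
    [0,0,0.02,0,0,0,0],
    [0,0,0.02,0,0,0,0],
    [0,0,0,0,0,0,0],
  ],
)

```text
time: 23.8
ee_pos: [0.4649, 0.1943, 0.2756]
tool_rot: [0.955, 0.14, 0.259, -0.039]
ft_force: [-0.7, -0.2, 0.7]
grip_width: 0.0857
grip_force: 0.0
```

```bash
python3 - <<'E'
from bed import *
s=robot.sense();print(s['time'],s['ee_pos'],s['joints'])
d=cap('wrist');save(d,'w6.png');w=cloud(d);h=cv2.cvtColor(d['pixels'],cv2.COLOR_RGB2HSV);c=(w-O)@B
k=(h[...,0]>12)&(h[...,0]<28)&(h[...,1]>90)&(abs(c[...,0])<.05)&(abs(c[...,1])<.06)
if k.any():print('bar',k.sum(),np.percentile(c[k],[5,25,50,75,95],axis=0).round(4).tolist())
for lo,hi in((.012,.022),(.042,.056)):
    k=(c[...,2]>lo)&(c[...,2]<hi)&(c[...,0]>-.01)&(c[...,0]<.14)&(abs(c[...,1])<.044)
    if k.sum()>50:print(lo,k.sum(),np.percentile(c[k],[2,50,98],axis=0).round(4).tolist(),cv2.minAreaRect(c[k][:,:2].astype(np.float32)*1000))
E
```

```text
23.8 [0.4649085  0.19425206 0.2755963 ] [-0.85374632  0.36992061  0.38706473  2.38135473  3.32695194  0.10533723
  1.14450761]
bar 763 [[-0.0107, -0.0367, 0.0173], [-0.0078, -0.0218, 0.0212], [-0.0043, 0.0002, 0.0227], [-0.0018, 0.0237, 0.0232], [-0.0004, 0.0397, 0.0241]]
0.012 5229 [[-0.0016, -0.0387, 0.013], [0.0784, 0.0002, 0.0175], [0.1205, 0.0387, 0.0206]] ((61.99895477294922, -0.763916015625), (86.44917297363281, 143.85716247558594), 89.875732421875)
0.042 911 [[0.0295, -0.0174, 0.0437], [0.0554, 0.0023, 0.0496], [0.0784, 0.0177, 0.0509]] ((53.52323913574219, 0.017442703247070312), (35.553741455078125, 50.569114685058594), 89.5051040649414)
```

View pics/w6.png

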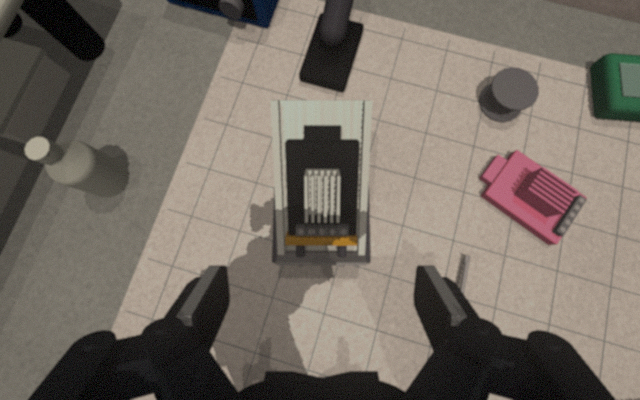

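The module lies flat at image (322,190), with its plain end against the brass bar (row 240). The heat sink centre is at bed x ≈ 54 mm, so the plain end is at about 0 mm, and nothing is touching it. Handing in.

```bash
python3 -c "
from bench import robot
print(robot.finish_job())"
```

```text
the job is handed in; nothing more can be done
None
```

I tested both ends of the module, nose first and then the plain end. Each time the bar went in about 9 mm (over half way) and was held there for more than half a second. The module now lies flat in the stand, let go, with its plain end against the bar; I handed the job in after about 24 s, and no result was shown.

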